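# Turn the culture plates with the spatula and pile them for the incubator

## Task

Culture plates go into the incubator upside down: flip every small white-lidded plate over with the spatula, so that its red underside faces up; on the turning board the blade gets under a plate through the slot and tips it over the step onto the blue ledge (carry plates flat; never tip one with the gripper itself). Lay the spatula back flat on its black mat and stack all the turned plates, red side up, in one squarely aligned pile in the middle of the round grey base, leaving the jar and the timer alone.

Things in the scene. Friction and masses are not known exactly. Their poses are not given: they have to be found in the camera images.
- board: fixed turning board, 161 x 340 mm. Origin at table height under the middle of its step (front edge of the blue ledge); x points away from the robot, across the step; y to the left. White front part: top 10 mm above the table, x = -75 to 0 mm. Blue ledge: top 16 mm high, x = 0 to 80 mm, then a lip 21 mm high to x = 86 mm
- board_slot (a point): mouth of the slot left of the middle of the board, at its front edge, 75 mm before the step, 10 mm high. Four slots 46 mm wide at board y = -135, -45, +45, +135 mm, open at the front and down to the table, run along x to 8 mm before the step. Lay a plate across a slot, lid up, its far edge just short of the step
- board_ledge (a point): middle of the blue ledge's top. A plate whose near side is lifted by a blade pushed under it along its slot pivots about its far edge against the step and, once past upright, falls over onto the ledge, lid down
- plate_a_center (a point): one of the three or four small covered culture plates present: a disc 60 mm across and 15 mm high, 0.05 kg, white lid on one side, dark red underside. The point is its centre, half-way up; its z axis points out of the lid, so up at the start and down once turned over.
- plate_b_center (a point): one of the three or four small covered culture plates present: a disc 60 mm across and 15 mm high, 0.05 kg, white lid on one side, dark red underside. The point is its centre, half-way up; its z axis points out of the lid, so up at the start and down once turned over.
- plate_c_center (a point): one of the three or four small covered culture plates present: a disc 60 mm across and 15 mm high, 0.05 kg, white lid on one side, dark red underside. The point is its centre, half-way up; its z axis points out of the lid, so up at the start and down once turned over.
- plate_d_center (a point): one of the three or four small covered culture plates present: a disc 60 mm across and 15 mm high, 0.05 kg, white lid on one side, dark red underside. The point is its centre, half-way up; its z axis points out of the lid, so up at the start and down once turned over.
- plate_a: the same plate as plate_a_center; origin at the centre of its red underside, z out of the lid
- plate_b: the same plate as plate_b_center; origin at the centre of its red underside, z out of the lid
- plate_d: the same plate as plate_d_center; origin at the centre of its red underside, z out of the lid
- plate_c: the same plate as plate_c_center; origin at the centre of its red underside, z out of the lid
- spatula_grip (a point): cranked steel spatula, 0.09 kg, 208 mm long. The point is where to hold it: inside the black handle (14 mm wide, 14 mm high, from 80 mm behind the point to 40 mm before it). x axis towards the blade tip, z up. It stands by itself on blade and rear foot (36 mm wide, 74 mm behind the point), the point 34 mm above the surface
- spatula_tip (a point): middle of the front edge of the spatula's blade, on its underside: 131 mm ahead of and 34 mm below spatula_grip, same axes. The blade is flat, 34 mm wide, 66 mm long, 2 mm thick, parallel to the handle
- spatula: the same spatula; origin at the level of the blade's underside, 20 mm ahead of spatula_grip, same axes
- mat: fixed black rubber mat for the spatula, 230 (x) x 110 (y) x 3 mm; origin at its centre on the table, x along its length
- base_top (a point): centre of the top of a fixed round grey base, 96 mm across, 10 mm high, for the pile
- specimen_jar: bystander: clear jar with orange lid, 106 mm across, 70 mm high; leave alone
- lab_timer: bystander: small white and blue timer, 52 x 84 x 35 mm; leave alone
Not all that is in view belongs to the job. Leave any purple or turquoise look-alike of the plate_a alone.

How it is judged:
By the outcome, as a careful person would: the job done as asked, in the order asked, and still so for the second after the job is handed in, with the robot touching nothing.
Of plate_a, plate_b, plate_c, plate_d only 3 to 4 are there at a start; the rules pass over those that are not, and their reading is None.
At some moment in a run one of plate_a, plate_b, plate_c, plate_d may be knocked a few centimetres aside while the robot is not near it.
It also fails if it takes over 210 s, if anything falls off the work surface, if the arm or the gripper's body presses on something with over 40 N, if the wrist force passes 120 N, or if a joint passes its speed limit or range.

## Robot

A 6-joint arm with a two-finger parallel gripper is mounted at the origin on a cart in front of the work surface, level with it; the furniture and walls round the work are solid. World frame = base frame: x ahead of the robot, y to its left, z up, the work surface at z = 0. Lengths are in m, angles in rad, forces in N, time in s.
With the tool pointing down it reaches from about 0.2 to 0.875 m from the base axis. Payload 3.4 kg.
Tool frame: the origin (TCP) lies on the centre line of the jaws, within the pads' length; the fingertips stand 17 mm ahead of it and the grasp point (between the pads) lies 2 mm behind it; z points along the fingers, y is the direction in which the jaws open and shut (so a half turn about z gives the same grasp; the last joint's range is limited). The gripper opens to 94 mm and grips with 3 to 60 N. Pads are 16 mm wide; open, the fingers measure 119 mm over their backs; the gripper's body (75 mm by 177 mm) begins 78 mm behind the grasp point.
Start: joints at [-1.426, 0.276, 1.505, -0, 1.361, -0.121], TCP at [0.151, -0.555, 0.222] pointing down, gripper open.
Joint ranges: [-2.89, 2.89], [-0.75, 2.08], [0.22, 2.7], [-1.18, 4.32], [0.11, 2.71], [-2.7, 2.7]. Speed limits (rad/s): [2.57, 2.57, 3.14, 3.14, 3.14, 3.14].

## Interface

Orientations are given as a unit quaternion [x, y, z, w].
In Python, from workcell import ctrl gives the robot as it stands.
- The arm moves only by the shell command python3 -m crank 'ROWS'. ROWS is JSON, a list that holds one entry, the list of rows, each a list of 7 numbers: the opening, from -1 (shut) to 1 (fully open), so that 0 is half open, then the shift along the tool's x, y, z in m, then the turn, a rotation vector about the tool's x, y, z in rad. A call has 1 to 8 rows; each row is the pose to reach, as a shift and turn from the pose commanded when the call began, along the tool's axes at that moment; what a row does not reach only later rows make up. A row lasts 1/8 s, in which the tool goes at most 62.5 mm and 10.7 degrees, less where a joint would pass 70% of its speed; a pose out of reach is approached as far as the arm can. A call with a gripper value outside its range is refused whole. The fingers move at their own pace and stop on an object; the grip force is fixed at half the most. Time passes only in rows, so rows that repeat a pose let the fingers close. It gives the time, the measured TCP pose, the force and the opening at its end, in the units of the state.
- ctrl.get_obs(): the state, without advancing time (a new reading comes with each control period).
- ctrl.snapshot(name): name is "scene" or "side" or "wrist"; returns a dict with "image" (420x560x3 uint8, red, green, blue), "z_map" (420x560 float32, m along the optical axis (not along the pixel's ray), 0 where there is no reading), "fx", "fy", "cx", "cy" (pixels), "extrinsics" (4x4, takes a point from camera to world coordinates); the wrist camera has in their place "hand_eye" (4x4, takes a point from camera to tool coordinates, whose origin is the TCP and whose axes are the flange's). Camera axes: x right, y down, z forward; pixel columns grow to the right and rows downward; lengths in m; the calibration is good to about 2 mm. A picture is of the moment at which its call begins: read the wrist's pose just before it.
- ctrl.job_done(): hands the job in, once; it reports no verdict.
Trained networks look in the newest picture that a camera, given by its name, has taken for a name from the list of things; names that differ only in an ending like _2 or _b are one class to them, and where a whole thing is asked for, a point or a joint stands for the part that bears it (a point fixed in the world has none). Each returns a list of dicts, best first, with "score" (0 to 1); they miss things now and then, are a little off and sometimes report something else, mostly with a low value. They report only what shows in the picture. A call takes as long as a camera call. They do not tell look-alikes from the thing itself.
- ctrl.spot_in(camera, label): "point" ([x, y, z] in m, in world coordinates, good to about 4 mm: the middle of the surface that is visible of it).
- ctrl.cut_out(camera, label): "pixels" (420x560 bool, what is visible of it).
- ctrl.place_of(camera, label): "point" ([x, y, z] in m, in world coordinates, good to about 4 mm: a listed point, or the origin of a listed thing).
The state is a dict: "time_s": time; "joint_positions": joint angles; "joint_vel": joint speeds; "joint_efforts": joint torques, N m; "eef_pos": TCP position; "orientation": TCP orientation; "wrist_force": force on the tool from outside, world axes, zero at the start; "wrist_torque": the same for the moment, N m; "width": finger opening in m.
Only numpy, scipy, OpenCV 4.12 (cv2) and the standard library are available. Lean on these libraries where they do the work, as an engineer would, in place of code of your own. Each camera call takes 0.05 s, during which the arm holds its last target. There are 200 camera calls.

## Working session

There is one attempt and no reset: what is moved stays moved. The work goes in short steps, Python scripts to look and compute and a shell command to move; the robot and the scene stay as the last step left them, time stands still between calls to the robot, and variables do not carry over. Pictures are saved under pics/ and viewed, about 12 in all and at most 16, crops included, and the job is handed in when it is done.

```bash
ls; mkdir -p pics
python3 - <<'E'
from workcell import ctrl
import cv2,numpy as np
o=ctrl.get_obs();print({k:np.round(v,3).tolist() for k,v in o.items()})
for c in ["scene","side"]:
    s=ctrl.snapshot(c);cv2.imwrite(f"pics/{c}0.png",s["image"][:,:,::-1])
    print(c,np.round(s["extrinsics"],3).tolist())
    for l in ["plate_a_center","board","board_slot","board_ledge","spatula_grip","spatula_tip","mat","base_top","specimen_jar","lab_timer"]:
        print(l,[(np.round(d["point"],3).tolist(),round(float(d["score"]),2)) for d in ctrl.place_of(c,l)])
E
```

```text
pics
{'time_s': 0.0, 'joint_positions': [-1.426, 0.277, 1.506, -0.0, 1.361, -0.121], 'joint_vel': [0.0, 0.001, -0.001, -0.001, 0.001, 0.001], 'joint_efforts': [-0.004, -40.46, -23.723, 0.07, 0.035, -0.0], 'eef_pos': [0.151, -0.554, 0.222], 'orientation': [0.991, 0.133, -0.0, -0.001], 'wrist_force': [0.502, -0.193, -0.182], 'wrist_torque': [0.036, 0.012, -0.018], 'width': 0.094}
scene [[-0.98, -0.18, 0.086, 0.456], [-0.199, 0.858, -0.474, 0.4], [0.011, -0.481, -0.877, 0.928], [0.0, 0.0, 0.0, 1.0]]
plate_a_center [([0.333, -0.267, 0.01], 0.9), ([0.431, -0.176, 0.005], 0.78), ([0.427, -0.458, 0.008], 0.7)]
board [([0.597, 0.001, 0.001], 0.63)]
board_slot [([0.516, 0.029, 0.016], 0.64)]
board_ledge [([0.638, 0.007, 0.014], 0.7)]
spatula_grip [([0.481, 0.33, 0.034], 0.79), ([0.609, 0.333, -0.004], 0.56)]
spatula_tip [([0.608, 0.332, -0.002], 0.96), ([0.432, -0.174, 0.007], 0.41)]
mat [([0.505, 0.329, 0.003], 0.56)]
base_top []
specimen_jar [([0.707, 0.315, 0.001], 0.61)]
lab_timer [([0.772, 0.062, 0.004], 0.7)]
side [[0.876, -0.279, 0.394, -0.037], [-0.482, -0.483, 0.731, -1.122], [-0.013, -0.83, -0.557, 0.882], [0.0, 0.0, 0.0, 1.0]]
plate_a_center [([0.433, -0.457, 0.01], 0.57), ([0.335, -0.269, 0.004], 0.56), ([0.433, -0.179, 0.012], 0.55)]
board [([0.594, -0.001, 0.0], 0.71)]
board_slot [([0.514, 0.03, 0.011], 0.89)]
board_ledge [([0.634, 0.013, 0.017], 0.61)]
spatula_grip []
spatula_tip [([0.612, 0.335, 0.002], 0.64)]
mat [([0.502, 0.323, 0.0], 0.49)]
base_top [([0.48, -0.318, 0.013], 0.75), ([0.613, 0.332, 0.004], 0.3)]
specimen_jar [([0.713, 0.316, -0.001], 0.74)]
lab_timer [([0.77, 0.057, -0.005], 0.54)]
```

View pics/scene0.png

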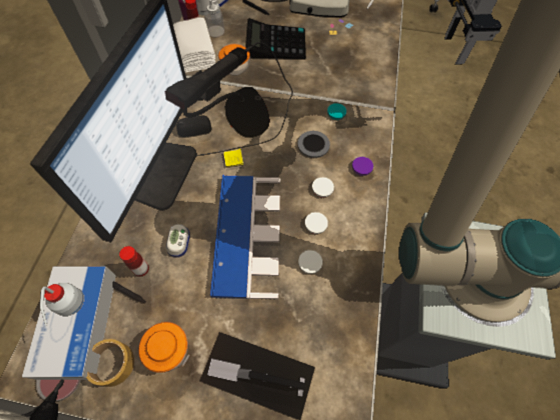

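View pics/side0.png

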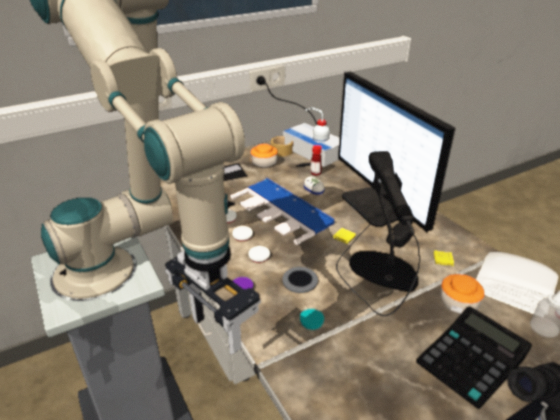

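The scene view shows white plates at pixels (323,187), (316,222) and (310,262), the last one in shadow. Purple (363,166) and turquoise (337,110) are look-alikes. The base is at (314,144), the spatula on its mat at (255,375), the jar at (162,345) and the timer at (178,240). Next I'll get exact positions and the board yaw.

```bash
cat > h.py <<'E'
from workcell import ctrl
import cv2,numpy as np
from scipy.spatial.transform import Rotation as R
def cloud(s,T=None):
    z=s["z_map"];v,u=np.indices(z.shape)
    p=np.stack([(u-s["cx"])/s["fx"]*z,(v-s["cy"])/s["fy"]*z,z],-1)
    T=s["extrinsics"] if T is None else T
    return p@T[:3,:3].T+T[:3,3]
def tool():
    o=ctrl.get_obs();T=np.eye(4);T[:3,:3]=R.from_quat(o["orientation"]).as_matrix();T[:3,3]=o["eef_pos"];return T,o
def snap(c,name=None):
    T,o=tool();s=ctrl.snapshot(c)
    E=T@s["hand_eye"] if c=="wrist" else s["extrinsics"]
    if name: cv2.imwrite(f"pics/{name}.png",s["image"][:,:,::-1])
    return s,cloud(s,E)
def blobs(mask,P,amin=60):
    n,l,st,_=cv2.connectedComponentsWithStats(mask.astype(np.uint8));out=[]
    for i in range(1,n):
        if st[i,4]>=amin:
            q=P[l==i];z=np.median(q[:,2]);out.append((cv2.minAreaRect(q[:,:2].astype(np.float32)*1000),z,st[i,:].tolist()))
    return out
def plates(s,P,red=False,zlo=.005,zhi=.045):
    h=cv2.cvtColor(s["image"],cv2.COLOR_RGB2HSV)
    m=(h[...,1]<60)&(h[...,2]>80) if not red else ((h[...,0]<8)|(h[...,0]>168))&(h[...,1]>110)
    m&=(P[...,2]>zlo)&(P[...,2]<zhi)
    for r,z,st in blobs(m,P):
        print("ctr",np.round(r[0],1),"size",np.round(r[1],1),"ang",round(r[2],1),"z",round(z*1000,1),st)
def delta(x,y,z,yaw=None):
    "tool-frame shift and turn from measured pose to target, tool down with tool x at yaw"
    T,o=tool();d=T[:3,:3].T@(np.array([x,y,z])-T[:3,3])
    r=None
    if yaw is not None:
        t=R.from_euler('z',yaw)*R.from_quat([1,0,0,0]);r=(R.from_matrix(T[:3,:3]).inv()*t).as_rotvec()
    print("shift",np.round(d,4),"turn",None if r is None else np.round(r,4))
E
python3 - <<'E'
from h import *
s,P=snap("scene")
h=cv2.cvtColor(s["image"],cv2.COLOR_RGB2HSV)
near=(P[...,0]<.9)&(P[...,0]>.2)&(abs(P[...,1])<.45)
m=near&(h[...,0]>100)&(h[...,0]<125)&(h[...,1]>150)&(P[...,2]>.008)&(P[...,2]<.03)
print("blue");[print(b) for b in blobs(m,P,500)]
m=near&(h[...,2]<50)&(P[...,1]>.2)&(P[...,2]<.01)
print("mat",);[print(b) for b in blobs(m,P,500)]
m=near&(P[...,1]>.25)&(P[...,2]>.03)&(P[...,0]<.6)
print("handle");[print(b) for b in blobs(m,P,50)]
print("plates");plates(s,P)
P0=P[222,316];print(P0)
print(P[144,314],P[262,310],P[187,323])
E
```

```text
blue
(((641.2608642578125, 8.561752319335938), (83.96003723144531, 339.6200256347656), 10.604763984680176), np.float64(0.017049384911825283), [211, 175, 42, 122, 3825])
mat
(((504.8965148925781, 324.9627685546875), (108.91732788085938, 228.08123779296875), 82.52864074707031), np.float64(0.0039027275679109352), [200, 333, 114, 87, 4382])
handle
(((466.4259033203125, 332.4984436035156), (90.79742431640625, 102.41852569580078), 49.923858642578125), np.float64(0.044205673137103885), [245, 370, 60, 20, 466])
plates
ctr [ 511.1 -922.7] size [139.3  43.2] ang 21.3 z 32.0 [312, 1, 37, 14, 259]
ctr [ 967.5 -838.4] size [50.2 22.5] ang 45.2 z 29.5 [198, 2, 12, 13, 77]
ctr [ 893.8 -729.3] size [60.7 26.2] ang 31.0 z 26.8 [206, 23, 18, 14, 160]
ctr [ 902.8 -555.7] size [105.4  14.3] ang 27.8 z 24.2 [182, 55, 33, 17, 298]
ctr [ 481.9 -319.9] size [93.1 91.7] ang 30.7 z 10.9 [297, 131, 33, 25, 317]
ctr [562.8  -6.7] size [ 74.3 342.6] ang 10.4 z 10.9 [246, 177, 34, 122, 1885]
ctr [ 434.  -173.2] size [57.9 58.9] ang 9.0 z 15.8 [312, 178, 22, 19, 327]
ctr [435.7 -60.1] size [55.6 57.6] ang 9.3 z 15.5 [305, 213, 22, 21, 377]
ctr [773.6  61.8] size [49.7 77.6] ang 4.6 z 31.3 [166, 224, 22, 32, 453]
ctr [433.7  49.5] size [57.8 59.4] ang 34.4 z 15.8 [298, 250, 24, 24, 440]
ctr [828.6 156.9] size [32.5 10.3] ang 60.4 z 29.9 [133, 262, 14, 13, 77]
ctr [878.  258.5] size [  6.6 164.3] ang 12.2 z 26.6 [94, 271, 21, 73, 507]
ctr [854.6 375.5] size [ 3.4 39.4] ang 11.5 z 25.5 [89, 352, 11, 22, 152]
ctr [566.  331.5] size [92.6 35. ] ang 0.2 z 6.7 [207, 359, 44, 22, 439]
ctr [947.  445.9] size [20.4 41. ] ang 25.2 z 15.9 [35, 379, 11, 20, 88]
[ 0.4348278  -0.06180791  0.01509844]
[ 0.4792554  -0.31688961  0.01028665] [0.43275021 0.0510096  0.01587329] [ 0.43218126 -0.1709525   0.01680317]
```

Three plates, A(434,-173), B(435,-60) and C(434,50) mm. The board origin is about (599,0.5) and its yaw about 10.5°. I'll move to above plate A with the tool aligned to the board.

Run:
```python
from h import *
delta(.434,-.173,.10,.183)
```

```text
shift [ 0.3733 -0.2941  0.1225] turn [0.0001 0.     0.0828]
```

```bash
python3 -m crank '[[[1,0.373,-0.294,0.06,0,0,0.083],[1,0.373,-0.294,0.06,0,0,0.083],[1,0.373,-0.294,0.06,0,0,0.083],[1,0.373,-0.294,0.06,0,0,0.083],[1,0.373,-0.294,0.06,0,0,0.083],[1,0.373,-0.294,0.06,0,0,0.083],[1,0.373,-0.294,0.06,0,0,0.083],[1,0.373,-0.294,0.06,0,0,0.083]]]'
python3 - <<'E'
from h import *
s,P=snap("wrist","w1")
plates(s,P)
delta(.434,-.173,.020,.183)
E
```

```text
time_s: 2.15
eef_pos: [0.4348, -0.1709, 0.1624]
orientation: [0.996, 0.092, 0.0, -0.0]
wrist_force: [0.5, -0.4, -0.4]
width: 0.0938
ctr [530.1  65.1] size [42.3 20.4] ang 7.0 z 9.9 [0, 0, 29, 58, 1305]
ctr [544.1 -10.1] size [41.5 45.1] ang 10.8 z 10.1 [74, 0, 65, 58, 3334]
ctr [560.2 -98.4] size [41.  44.5] ang 10.8 z 10.0 [191, 0, 58, 58, 3248]
ctr [ 574.  -171.1] size [41.2 12.1] ang 10.5 z 9.9 [306, 0, 17, 58, 898]
ctr [432.1  44.6] size [54.  59.7] ang 88.6 z 15.1 [0, 120, 68, 70, 3922]
ctr [ 481.2 -320.4] size [94.6 95.1] ang 50.6 z 10.0 [404, 121, 110, 108, 4770]
ctr [434.4 -62. ] size [59.3 59.2] ang 78.3 z 15.1 [123, 141, 71, 69, 3785]
ctr [ 433.3 -174.7] size [59.2 58.5] ang 10.5 z 15.0 [252, 167, 67, 66, 3495]
shift [-0.0041  0.0053  0.1418] turn [-0.0036 -0.0029  0.0028]
```

View pics/w1.png

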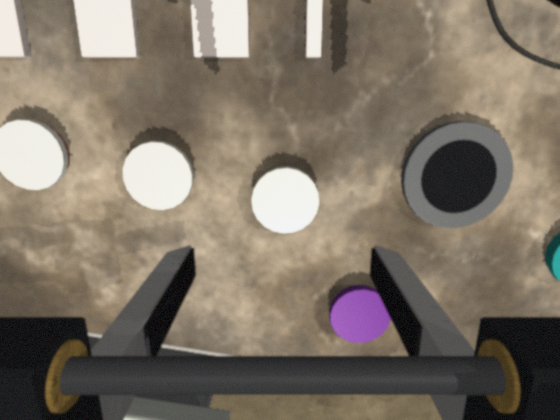

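The wrist view agrees with the scene: white plates at (285,200), (158,175) and (32,155), base at (457,175), purple at (360,313). Next I'll descend on A.

```bash
python3 -m crank '[[[1,-0.001,0.0015,0.07,0,0,0],[1,-0.001,0.0015,0.12,0,0,0],[1,-0.001,0.0015,0.142,0,0,0],[1,-0.001,0.0015,0.142,0,0,0],[-0.2,-0.001,0.0015,0.142,0,0,0],[-0.2,-0.001,0.0015,0.142,0,0,0],[-0.2,-0.001,0.0015,0.142,0,0,0],[-0.2,-0.001,0.0015,0.142,0,0,0]]]'
python3 - <<'E'
from h import *
delta(.5902,-.1382,.06,.185)
E
```

```text
time_s: 3.2
eef_pos: [0.4331, -0.1749, 0.0208]
orientation: [0.996, 0.091, 0.0, 0.0]
wrist_force: [-0.0, 0.5, 2.3]
width: 0.0593
shift [ 0.1612 -0.0075 -0.0391] turn [ 0.0004 -0.0004 -0.0022]
```

```bash
python3 -m crank '[[[-0.2,0,0,-0.045,0,0,0],[-0.2,0.05,-0.002,-0.045,0,0,0],[-0.2,0.11,-0.005,-0.045,0,0,0],[-0.2,0.161,-0.0075,-0.045,0,0,0],[-0.2,0.161,-0.0075,-0.045,0,0,0],[-0.2,0.161,-0.0075,-0.02,0,0,0],[-0.2,0.161,-0.0075,-0.011,0,0,0],[-0.2,0.161,-0.0075,-0.0105,0,0,0]]]'
python3 -m crank '[[[-0.2,0,0,0.001,0,0,0],[0.5,0,0,0.001,0,0,0],[0.5,0,0,0.001,0,0,0],[0.5,0,0,-0.04,0,0,0],[0.5,0,0,-0.07,0,0,0],[0.5,0,0,-0.1,0,0,0],[0.5,0,0,-0.1,0,0,0]]]'
python3 - <<'E'
from h import *
s,P=snap("wrist","w2")
plates(s,P)
delta(.4345,-.062,.020,.185)
E
```

```text
time_s: 4.2
eef_pos: [0.5887, -0.1382, 0.0307]
orientation: [0.996, 0.091, -0.001, -0.0]
wrist_force: [-0.2, -0.5, -0.5]
width: 0.0591
time_s: 5.08
eef_pos: [0.5917, -0.1388, 0.1335]
orientation: [0.996, 0.091, 0.003, 0.001]
wrist_force: [-0.5, -0.2, -0.0]
width: 0.0704
ctr [664.7  12.5] size [9.7 9.5] ang 51.0 z 16.4 [86, 71, 14, 14, 155]
ctr [681.1 -76.1] size [9.  9.6] ang 10.3 z 16.3 [211, 71, 14, 14, 156]
ctr [567.4 -40. ] size [ 76.1 272.9] ang 10.7 z 10.4 [0, 169, 325, 88, 19013]
ctr [448.5  58.6] size [21.3 55.5] ang 35.2 z 14.9 [10, 306, 60, 38, 793]
ctr [ 518.7 -310.2] size [20.4 60.7] ang 28.7 z 9.9 [419, 308, 70, 26, 540]
ctr [445.1 -87.7] size [ 9.8 16.4] ang 81.0 z 14.7 [189, 337, 12, 19, 141]
shift [-0.1396 -0.1036  0.1113] turn [ 0.0012 -0.0018 -0.0021]
```

```bash
python3 -m crank '[[[0.5,-0.14,-0.104,0,0,0,0],[1,-0.14,-0.104,0,0,0,0],[1,-0.14,-0.104,0.03,0,0,0],[1,-0.14,-0.104,0.05,0,0,0],[1,-0.14,-0.104,0.05,0,0,0]]]'
python3 - <<'E'
from h import *
s,P=snap("scene","s2")
plates(s,P)
delta(.4345,-.062,.020,.185)
E
```

```text
time_s: 5.75
eef_pos: [0.431, -0.0606, 0.079]
orientation: [0.996, 0.091, -0.002, -0.001]
wrist_force: [-0.8, -0.3, 0.6]
width: 0.0938
ctr [ 512.6 -923.2] size [148.3  45.4] ang 23.2 z 33.6 [310, 0, 39, 15, 293]
ctr [ 967.7 -837.1] size [48.4 22.3] ang 40.9 z 30.7 [197, 2, 13, 13, 83]
ctr [ 625.4 -907.7] size [15.6 58.9] ang 89.7 z 34.4 [292, 2, 17, 10, 107]
ctr [1331.7 -653.5] size [20.7 35.6] ang 32.8 z 22.1 [86, 21, 9, 13, 63]
ctr [ 892.1 -728.8] size [62.6 31.2] ang 35.8 z 26.7 [206, 23, 18, 14, 161]
ctr [ 897.8 -560.3] size [116.7  35.2] ang 42.3 z 25.6 [182, 56, 34, 17, 307]
ctr [ 761.2 -559.8] size [68.3 18.2] ang 48.0 z 22.9 [231, 62, 18, 13, 64]
ctr [ 510.2 -317.9] size [39.8 86.8] ang 6.7 z 10.7 [297, 131, 15, 24, 141]
ctr [562.8  -6.3] size [ 74.3 341.2] ang 10.5 z 11.3 [246, 176, 34, 123, 2130]
ctr [450.4 -52.7] size [25.5 55. ] ang 36.7 z 15.2 [305, 214, 12, 20, 113]
ctr [774.6  61.8] size [47.3 79.6] ang 7.1 z 31.5 [166, 224, 22, 31, 427]
ctr [434.1  48.9] size [58.3 58.4] ang 89.1 z 15.9 [298, 250, 24, 24, 439]
ctr [828.4 156.8] size [32.5  9.9] ang 61.7 z 31.3 [133, 262, 14, 13, 77]
ctr [879.1 258.5] size [  4.6 164.8] ang 11.5 z 26.3 [94, 271, 21, 73, 507]
ctr [854.5 375.3] size [ 3.5 39.8] ang 11.0 z 24.8 [88, 352, 12, 22, 160]
ctr [566.3 331.4] size [92.8 35.2] ang 0.1 z 6.8 [207, 359, 44, 23, 461]
ctr [904.6 436.4] size [114.  36.] ang 12.4 z 17.7 [35, 378, 52, 21, 159]
shift [0.0017 0.0012 0.06  ] turn [-0.001   0.0021 -0.0022]
```

View pics/w2.png

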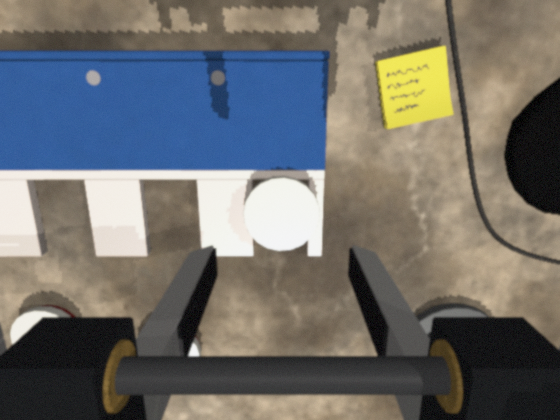

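```bash
python3 -m crank '[[[1,0.0015,0.001,0.04,0,0,0],[1,0.0015,0.001,0.06,0,0,0],[1,0.0015,0.001,0.06,0,0,0],[-0.2,0.0015,0.001,0.06,0,0,0],[-0.2,0.0015,0.001,0.06,0,0,0],[-0.2,0.0015,0.001,0.06,0,0,0],[-0.2,0.0015,0.001,0.06,0,0,0]]]'
python3 - <<'E'
from h import *
delta(.5741,-.0503,.031,.185)
E
```

```text
time_s: 6.68
eef_pos: [0.4353, -0.0622, 0.0215]
orientation: [0.996, 0.091, 0.0, 0.0]
wrist_force: [0.1, -0.0, 2.5]
width: 0.0592
shift [ 0.1386  0.0136 -0.0094] turn [ 0.0006 -0.0009 -0.0021]
```

```bash
python3 -m crank '[[[-0.2,0,0,-0.045,0,0,0],[-0.2,0.05,0.007,-0.045,0,0,0],[-0.2,0.1,0.0136,-0.045,0,0,0],[-0.2,0.139,0.0136,-0.045,0,0,0],[-0.2,0.139,0.0136,-0.045,0,0,0],[-0.2,0.139,0.0136,-0.02,0,0,0],[-0.2,0.139,0.0136,-0.0105,0,0,0],[-0.2,0.139,0.0136,-0.0105,0,0,0]]]'
python3 -m crank '[[[-0.2,0,0,0.001,0,0,0],[0.5,0,0,0.001,0,0,0],[0.5,0,0,0.001,0,0,0],[0.5,0,0,-0.04,0,0,0],[0.5,0,0,-0.06,0,0,0],[1,-0.12,-0.1235,-0.06,0,0,0],[1,-0.12,-0.1235,-0.06,0,0,0],[1,-0.12,-0.1235,-0.06,0,0,0]]]'
python3 -m crank '[[[1,0,0,0,0,0,0],[1,0,0,0.01,0,0,0]]]'
python3 - <<'E'
from h import *
s,P=snap("scene","s3")
plates(s,P,zlo=.013,zhi=.028)
delta(.4335,.0485,.020,.185)
E
```

```text
time_s: 7.68
eef_pos: [0.5727, -0.0502, 0.0311]
orientation: [0.996, 0.091, -0.001, -0.0]
wrist_force: [-0.4, 0.2, -0.1]
width: 0.0591
time_s: 8.68
eef_pos: [0.4313, 0.0505, 0.0915]
orientation: [0.996, 0.091, -0.0, -0.0]
wrist_force: [0.7, -0.5, 0.2]
width: 0.0932
time_s: 8.93
eef_pos: [0.4359, 0.0492, 0.0822]
orientation: [0.996, 0.092, 0.002, 0.001]
wrist_force: [-0.0, 0.6, 0.0]
width: 0.094
ctr [ 511.8 -915.1] size [126.9  23.6] ang 14.6 z 23.9 [313, 9, 35, 6, 97]
ctr [ 892.9 -728.3] size [58.9 24.6] ang 33.0 z 21.2 [207, 26, 17, 9, 61]
ctr [ 903.4 -556.1] size [101.4  10.4] ang 28.1 z 19.6 [184, 60, 31, 9, 90]
ctr [ 591.1 -138.6] size [58.8 59.3] ang 21.2 z 25.5 [253, 176, 23, 20, 308]
ctr [578.5 -51.6] size [60.1 68.2] ang 79.6 z 25.6 [251, 204, 24, 22, 361]
ctr [761.7  65.3] size [76.5 35.8] ang 69.8 z 22.9 [166, 226, 23, 29, 111]
ctr [879.9 254.9] size [  4.2 157.8] ang 11.7 z 20.2 [98, 273, 16, 69, 191]
ctr [947.5 446.7] size [15.2 42.7] ang 36.3 z 16.5 [35, 379, 11, 20, 83]
shift [-0.0015  0.0002  0.0606] turn [ 0.0006 -0.0008 -0.0024]
```

```bash
python3 -m crank '[[[1,-0.001,0,0.04,0,0,0],[1,-0.001,0,0.0605,0,0,0],[1,-0.001,0,0.0605,0,0,0],[-0.2,-0.001,0,0.0605,0,0,0],[-0.2,-0.001,0,0.0605,0,0,0],[-0.2,-0.001,0,0.0605,0,0,0],[-0.2,-0.001,0,0.0605,0,0,0]]]'
python3 - <<'E'
from h import *
delta(.5573,.0381,.031,.185)
E
```

```text
time_s: 9.85
eef_pos: [0.4331, 0.0492, 0.0214]
orientation: [0.996, 0.091, 0.001, 0.0]
wrist_force: [0.3, 0.6, 2.2]
width: 0.0594
shift [ 0.1201  0.0335 -0.0094] turn [ 0.0004 -0.001  -0.0021]
```

```bash
python3 -m crank '[[[-0.2,0,0,-0.045,0,0,0],[-0.2,0.05,0.015,-0.045,0,0,0],[-0.2,0.1,0.0335,-0.045,0,0,0],[-0.2,0.1205,0.0335,-0.045,0,0,0],[-0.2,0.1205,0.0335,-0.045,0,0,0],[-0.2,0.1205,0.0335,-0.02,0,0,0],[-0.2,0.1205,0.0335,-0.0105,0,0,0],[-0.2,0.1205,0.0335,-0.0105,0,0,0]]]'
python3 -m crank '[[[-0.2,0,0,0.001,0,0,0],[0.5,0,0,0.001,0,0,0],[0.5,0,0,0.001,0,0,0],[0.5,0,0,-0.05,0,0,0],[0.5,0,0,-0.11,0,0,0],[0.5,0,0,-0.13,0,0,0],[0.5,0,0,-0.13,0,0,0]]]'
python3 -m crank '[[[0.5,-0.061,-0.308,0,0,0,0.183],[0.5,-0.061,-0.308,0,0,0,0.183],[0.5,-0.061,-0.308,0,0,0,0.183],[0.5,-0.061,-0.308,0,0,0,0.183],[0.5,-0.061,-0.308,0,0,0,0.183],[0.5,-0.061,-0.308,0,0,0,0.183],[0.5,-0.061,-0.308,0,0,0,0.183]]]'
python3 - <<'E'
from h import *
snap("scene","s4")
s,P=snap("wrist","w4")
for l in ["spatula_grip","spatula_tip"]:
    print(l,[(np.round(d["point"],3).tolist(),round(float(d["score"]),2)) for d in ctrl.place_of("wrist",l)])
m=(P[...,2]>.03)&(P[...,2]<.07)&(P[...,1]>.25)
for b in blobs(m,P,100):print(b)
np.save("P4.npy",P)
delta(.48,.33,.05,0)
a=cv2.imread("pics/s4.png")[150:330,180:420];cv2.imwrite("pics/s4c.png",np.hstack([cv2.resize(a,(560,420)),]))
E
```

```text
time_s: 10.85
eef_pos: [0.5558, 0.0383, 0.0313]
orientation: [0.996, 0.091, -0.001, -0.0]
wrist_force: [0.8, -0.5, -0.6]
width: 0.0591
time_s: 11.72
eef_pos: [0.5586, 0.0381, 0.1634]
orientation: [0.996, 0.091, 0.002, 0.0]
wrist_force: [-0.4, -0.2, -0.4]
width: 0.0705
time_s: 12.6
eef_pos: [0.4407, 0.3294, 0.16]
orientation: [1.0, 0.001, -0.001, 0.001]
wrist_force: [-0.0, 0.2, -0.1]
width: 0.0704
spatula_grip [([0.482, 0.331, 0.035], 0.64)]
spatula_tip []
(((440.07012939453125, 538.8239135742188), (3.6285359859466553, 211.3618621826172), 89.87130737304688), np.float64(0.04626561056795994), [0, 70, 52, 267, 6354])
(((463.3863525390625, 331.35174560546875), (124.63626861572266, 17.61187171936035), 0.5708248019218445), np.float64(0.0437503461024889), [265, 98, 24, 157, 2756])
shift [ 0.038  -0.0018  0.111 ] turn [ 0.0009  0.0005 -0.0025]
```

View pics/w4.png

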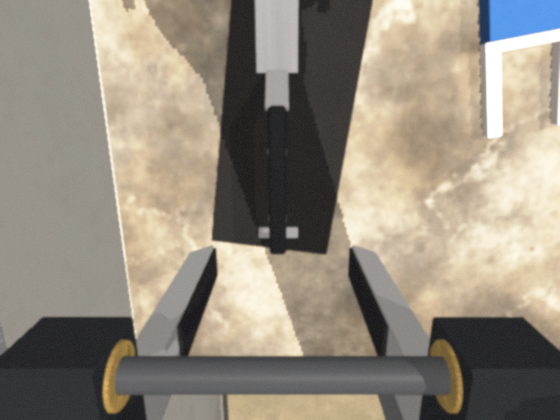

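View pics/s4c.png

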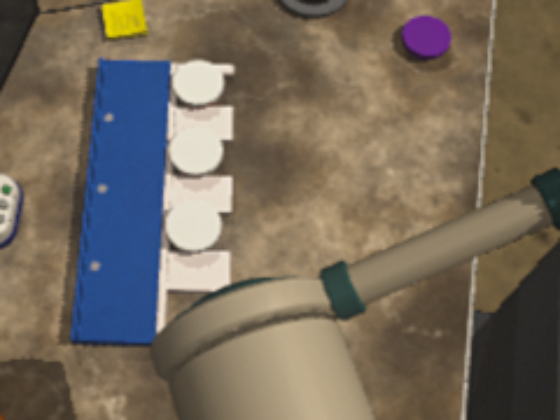

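Plates sit cleanly over three slots, short of the step (crop 197,83 / 196,150 / 193,228). The handle runs along x at pixel (278,180) and is straight. I'll check the grey furniture at left, then grasp.

Run:
```python
from h import *
P=np.load("P4.npy")
for u in (5,30,60,85,97,110,140):print(u,np.round(P[[30,150,280],u],3).tolist())
delta(.482,.3315,.035,.01)
```

```text
5 [[0.526, 0.328, 0.322], [0.488, 0.539, 0.043], [0.393, 0.539, 0.072]]
30 [[0.58, 0.539, -0.013], [0.484, 0.538, 0.016], [0.38, 0.539, 0.047]]
60 [[0.587, 0.538, -0.058], [0.478, 0.539, -0.026], [0.36, 0.538, 0.01]]
85 [[0.595, 0.538, -0.105], [0.472, 0.538, -0.069], [0.338, 0.539, -0.03]]
97 [[0.578, 0.476, 0.001], [0.468, 0.539, -0.096], [0.326, 0.539, -0.053]]
110 [[0.578, 0.466, 0.0], [0.482, 0.479, -0.0], [0.312, 0.538, -0.08]]
140 [[0.578, 0.442, -0.0], [0.482, 0.453, -0.001], [0.355, 0.467, -0.0]]
shift [ 0.04   -0.0033  0.126 ] turn [ 0.0009  0.0005 -0.0125]
```

```bash
python3 -m crank '[[[0.2,0.04,-0.002,0,0,0,-0.0125],[0.2,0.04,-0.002,0.06,0,0,-0.0125],[0.2,0.04,-0.002,0.11,0,0,-0.0125],[0.2,0.04,-0.002,0.1255,0,0,-0.0125],[-1,0.04,-0.002,0.1255,0,0,-0.0125],[-1,0.04,-0.002,0.1255,0,0,-0.0125],[-1,0.04,-0.002,0.1255,0,0,-0.0125],[-1,0.04,-0.002,0.1255,0,0,-0.0125]]]'
python3 -m crank '[[[-1,0,0,0,0,0,0],[-1,0,0,0,0,0,0],[-1,0,0,-0.03,0,0,0],[-1,0,0,-0.07,0,0,0],[-1,0,0,-0.07,0,0,0],[-1,0,0,-0.07,0,0,0]]]'
python3 - <<'E'
from h import *
s,P=snap("wrist","w5")
m=(P[...,0]>.5)&(P[...,2]>.02)&(P[...,2]<.13)&(P[...,1]>.25)&(P[...,1]<.4)
for b in blobs(m,P,100):print(b)
T,o=tool();print(T)
for l in ["spatula_tip","spatula_grip"]:
    print(l,[(np.round(d["point"],3).tolist(),round(float(d["score"]),2)) for c in ("wrist",) for d in ctrl.place_of(c,l)])
E
```

```text
time_s: 13.8
eef_pos: [0.482, 0.3324, 0.0372]
orientation: [1.0, 0.006, 0.001, -0.0]
wrist_force: [-0.6, 0.2, 0.3]
width: 0.0202
time_s: 14.55
eef_pos: [0.4805, 0.3315, 0.1048]
orientation: [1.0, 0.006, -0.001, 0.001]
wrist_force: [-0.6, 1.1, -1.6]
width: 0.0134
(((555.0812377929688, 331.2139587402344), (110.15824127197266, 34.112220764160156), 0.5593907237052917), np.float64(0.07329275061993842), [248, 0, 71, 248, 13145])
[[ 0.99992077  0.01227581 -0.00278386  0.48021211]
 [ 0.0122713  -0.99992337 -0.00163167  0.33132383]
 [-0.00280367  0.00159738 -0.99999479  0.10430442]
 [ 0.          0.          0.          1.        ]]
spatula_tip []
spatula_grip [([0.481, 0.332, 0.101], 0.74)]
```

View pics/w5.png

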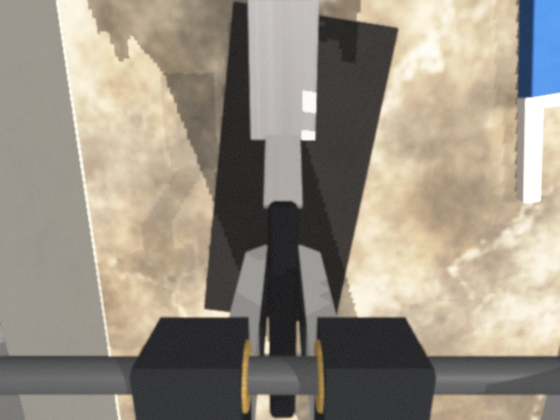

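The spatula is held straight; the blade shows at (283,70) with its tip off the top of the picture. I'll fit the blade plane for pitch and offsets.

Run:
```python
from h import *
s,P=snap("wrist")
T,o=tool();Q=(P-T[:3,3])@T[:3,:3]   # tool frame
m=np.zeros(P.shape[:2],bool);m[3:130,256:312]=1
m&=abs(Q[...,2]-.031)<.012
q=Q[m];A=np.c_[q[:,:2],np.ones(len(q))];c=np.linalg.lstsq(A,q[:,2],rcond=None)[0]
print(len(q),c,"z at x=.1",c[0]*.1+c[2])
print("blade rear rows",[np.round(Q[v,283],3).tolist() for v in (130,135,138,142,150)])
print("edges y",[ (np.round(Q[60,u],3).tolist()) for u in (248,252,314,318)])
delta(.4436,-.0289,.10,.185)
```

```text
7082 [0.00248514 0.00483315 0.03170563] z at x=.1 0.03195414520219465
blade rear rows [[0.069, 0.002, 0.031], [0.066, 0.002, 0.031], [0.065, 0.002, 0.03], [0.063, 0.002, 0.027], [0.059, 0.002, 0.025]]
edges y [[0.109, -0.022, 0.102], [0.103, -0.014, 0.033], [0.103, 0.017, 0.032], [0.109, 0.025, 0.102]]
shift [-0.0413  0.3599  0.005 ] turn [ 0.0012  0.0028 -0.1728]
```

Tip is at tool x≈131 mm, blade underside at tool z≈34 mm, level. Next I'll go to the mouth of slot +45, high first.

Run:
```python
from h import *
delta(.3773,.0045,.10,.185)
```

```text
shift [-0.1072  0.3257  0.0051] turn [ 0.0012  0.0028 -0.1728]
```

```bash
python3 -m crank '[[[-1,-0.107,0.3255,0.005,0,0.001,-0.173],[-1,-0.107,0.3255,0.005,0,0.001,-0.173],[-1,-0.107,0.3255,0.005,0,0.001,-0.173],[-1,-0.107,0.3255,0.005,0,0.001,-0.173],[-1,-0.107,0.3255,0.005,0,0.001,-0.173],[-1,-0.107,0.3255,0.005,0,0.001,-0.173],[-1,-0.107,0.3255,0.005,0,0.001,-0.173]]]'
python3 -m crank '[[[-1,0,0,0.04,0,0,0],[-1,0,0,0.04,0,0,0]]]'
python3 - <<'E'
from h import *
delta(.3773,.0045,.037,.185)
s,P=snap("wrist","w6")
s,P=snap("scene","s6")
plates(s,P,zlo=.013,zhi=.028)
cv2.imwrite("pics/s6c.png",cv2.resize(s["image"][150:330,180:420,::-1],(560,420)))
E
```

```text
time_s: 15.62
eef_pos: [0.3774, 0.0039, 0.1005]
orientation: [0.996, 0.09, -0.0, -0.0]
wrist_force: [-0.2, 0.6, -1.0]
width: 0.0137
time_s: 15.88
eef_pos: [0.3762, 0.0064, 0.0592]
orientation: [0.996, 0.093, -0.003, -0.001]
wrist_force: [-0.2, 0.8, -0.5]
width: 0.0138
shift [0.0008 0.0022 0.0222] turn [-0.0026  0.005   0.0009]
ctr [ 512.6 -915. ] size [127.8  24.1] ang 14.1 z 22.8 [313, 9, 35, 6, 90]
ctr [ 904.  -556.1] size [103.5   9.7] ang 26.1 z 19.6 [183, 60, 32, 10, 95]
ctr [ 591.1 -138.6] size [58.2 60.8] ang 22.5 z 25.6 [254, 176, 22, 21, 304]
ctr [577.2 -54.5] size [57.7 69.1] ang 34.4 z 25.6 [252, 204, 23, 25, 360]
ctr [763.5  64.1] size [78.  37.5] ang 73.1 z 21.7 [166, 225, 23, 31, 123]
ctr [560.2  33.6] size [67.9 64.2] ang 88.2 z 25.5 [249, 233, 26, 27, 416]
ctr [879.9 255.3] size [  4.3 157.2] ang 12.0 z 20.3 [98, 273, 16, 69, 194]
ctr [854.3 375.3] size [ 3.  38.5] ang 11.4 z 21.3 [91, 353, 8, 20, 62]
ctr [946.9 446.1] size [17.2 41.5] ang 31.3 z 16.1 [35, 379, 11, 20, 85]
```

View pics/w6.png

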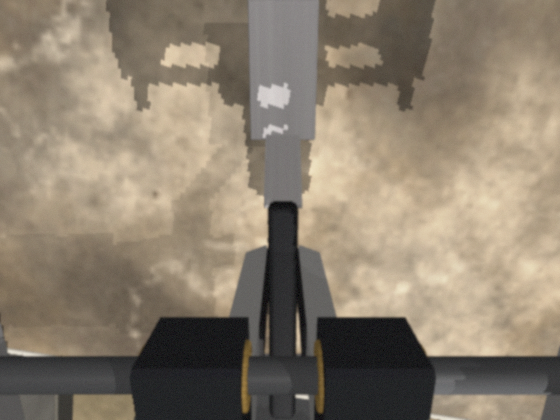

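```bash
python3 -m crank '[[[-1,0,0.001,0.015,0,0,0],[-1,0,0.001,0.0225,0,0,0],[-1,0,0.001,0.0225,0,0,0],[-1,0.015,0.001,0.0225,0,0,0],[-1,0.03,0.001,0.0225,0,0,0],[-1,0.043,0.001,0.0225,0,0,0],[-1,0.043,0.001,0.0225,0,0,0]]]'
python3 - <<'E'
from h import *
delta(.3773+.043*.983,.0045+.043*.184,.037,.185)
s,P=snap("scene","s7");print([ (np.round(d["point"],3).tolist(),round(float(d["score"]),2)) for d in ctrl.place_of("scene","spatula_tip")])
a=cv2.resize(s["image"][160:300,200:400,::-1],(560,392),interpolation=cv2.INTER_CUBIC)
s,P=snap("side");b=cv2.resize(s["image"][160:280,200:370,::-1],(555,392),interpolation=cv2.INTER_CUBIC)
cv2.imwrite("pics/s7c.png",np.vstack([cv2.resize(a,(400,280)),cv2.resize(b,(400,280))]))
E
```

```text
time_s: 16.85
eef_pos: [0.4227, 0.0122, 0.0386]
orientation: [0.996, 0.093, 0.001, 0.0]
wrist_force: [-0.7, -0.4, -0.7]
width: 0.0135
shift [-0.0031 -0.0008  0.0016] turn [ 0.0006 -0.0022  0.0009]
[([0.55, 0.037, 0.002], 0.95)]
```

View pics/s7c.png

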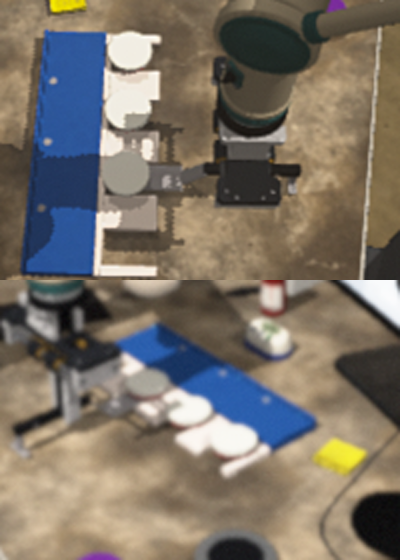

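The blade is in the slot under plate C (crop 150,178), with no contact force. Tipping now.

```bash
python3 -m crank '[[[-1,0,0,-0.006,0,0,0],[-1,0.001,0,-0.014,0,0,0],[-1,0.004,0,-0.024,0,0,0],[-1,0.01,0,-0.032,0,0,0],[-1,0.017,0,-0.038,0,0,0],[-1,0.025,0,-0.042,0,0,0]]]'
python3 -m crank '[[[-1,0.009,0,-0.003,0,0,0],[-1,0.018,0,-0.005,0,0,0],[-1,0.027,0,-0.005,0,0,0],[-1,0.035,0,-0.005,0,0,0],[-1,0.035,0,-0.005,0,0,0]]]'
python3 - <<'E'
from h import *
delta(.3773,.0045,.087,.185)
s,P=snap("scene","s8")
plates(s,P,True)
a=cv2.resize(s["image"][160:300,200:400,::-1],(560,392),interpolation=cv2.INTER_CUBIC)
s,P=snap("side");b=cv2.resize(s["image"][160:280,200:370,::-1],(555,392),interpolation=cv2.INTER_CUBIC)
cv2.imwrite("pics/s8c.png",np.vstack([cv2.resize(a,(400,280)),cv2.resize(b,(400,280))]))
E
```

```text
time_s: 17.75
eef_pos: [0.4463, 0.0168, 0.0811]
orientation: [0.996, 0.093, 0.001, 0.0]
wrist_force: [-0.5, 0.2, -1.1]
width: 0.0137
time_s: 18.38
eef_pos: [0.4805, 0.0232, 0.0853]
orientation: [0.996, 0.093, 0.0, 0.0]
wrist_force: [-0.4, -0.6, -0.6]
width: 0.0134
shift [-0.1048 -0.0006 -0.0018] turn [ 0.0002 -0.0009  0.0005]
ctr [630.2  51.2] size [47.  54.4] ang 28.2 z 32.1 [223, 235, 21, 20, 305]
```

View pics/s8c.png

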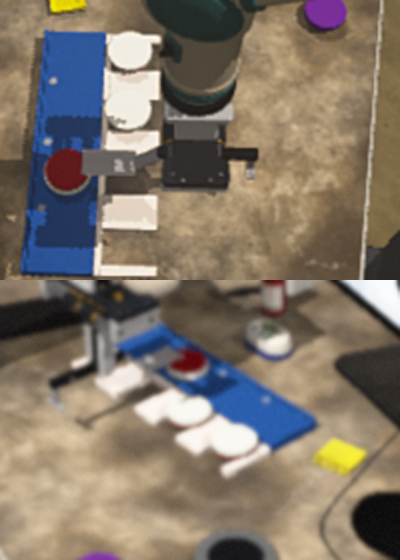

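Plate C flipped cleanly (red at crop 67,170). Repeating for slot -45.

```bash
python3 -m crank '[[[-1,-0.05,0,-0.02,0,0,0],[-1,-0.103,0,-0.02,0,0,0],[-1,-0.103,0.045,-0.01,0,0,0],[-1,-0.103,0.09,0,0,0,0],[-1,-0.103,0.09,0.03,0,0,0],[-1,-0.103,0.09,0.047,0,0,0],[-1,-0.103,0.09,0.047,0,0,0],[-1,-0.103,0.09,0.047,0,0,0]]]'
python3 - <<'E'
from h import *
delta(.3939,-.0839,.037,.185)
s,P=snap("scene")
plates(s,P,zlo=.013,zhi=.028)
print([ (np.round(d["point"],3).tolist(),round(float(d["score"]),2)) for d in ctrl.place_of("scene","spatula_tip")])
E
```

```text
time_s: 19.48
eef_pos: [0.3955, -0.0843, 0.039]
orientation: [0.996, 0.093, 0.001, 0.0]
wrist_force: [0.3, 0.3, -1.4]
width: 0.0136
shift [-0.0015 -0.0007  0.002 ] turn [ 0.0007 -0.0017  0.0004]
ctr [ 512.5 -915.6] size [127.6  19. ] ang 14.3 z 23.4 [313, 9, 35, 6, 87]
ctr [ 892.7 -729.1] size [59.6 26. ] ang 33.6 z 21.1 [207, 25, 17, 11, 62]
ctr [ 903.9 -555.9] size [103.5  12.4] ang 28.3 z 18.8 [183, 60, 32, 9, 102]
ctr [ 591.4 -138. ] size [61.1 59.5] ang 9.4 z 25.6 [253, 176, 23, 20, 307]
ctr [580.2 -62.2] size [59.2 58.1] ang 80.9 z 25.5 [251, 200, 23, 22, 355]
ctr [760.8  69. ] size [74.1 33.9] ang 62.3 z 23.0 [166, 229, 22, 27, 115]
ctr [621.4  58.5] size [60.  35.8] ang 35.3 z 23.9 [222, 240, 24, 18, 62]
ctr [878.9 255.2] size [  5.1 157.7] ang 11.8 z 21.5 [98, 273, 16, 69, 195]
ctr [934.5 443. ] size [53.  35.9] ang 11.9 z 16.7 [35, 379, 26, 20, 102]
[([0.519, -0.059, 0.004], 0.76)]
```

Plate B was knocked: it now reads (580,-62), about 13 mm off the slot centre. I'll centre it by lifting it flat on the blade and shifting it 10 mm.

```bash
python3 -m crank '[[[-1,0,0.004,0.001,0,0,0],[-1,0.02,0.005,0.001,0,0,0],[-1,0.04,0.005,0.001,0,0,0],[-1,0.06,0.005,0.001,0,0,0],[-1,0.07,0.005,0.001,0,0,0],[-1,0.07,0.005,-0.004,0,0,0],[-1,0.07,0.005,-0.0085,0,0,0],[-1,0.07,0.005,-0.0085,0,0,0]]]'
python3 - <<'E'
from h import *
s,P=snap("scene")
plates(s,P,zlo=.013,zhi=.035)
cv2.imwrite("pics/s9c.png",cv2.resize(s["image"][165:265,200:340,::-1],(560,400),interpolation=cv2.INTER_CUBIC))
E
```

```text
time_s: 20.58
eef_pos: [0.4652, -0.0768, 0.0477]
orientation: [0.996, 0.092, 0.001, 0.001]
wrist_force: [-1.4, 0.8, -1.7]
width: 0.0138
ctr [ 512.7 -914.6] size [128.1  23.5] ang 13.3 z 25.9 [313, 8, 35, 7, 163]
ctr [ 893.3 -728.1] size [58.8 26.3] ang 29.3 z 23.8 [207, 24, 17, 12, 97]
ctr [ 902.8 -555.2] size [104.7  13. ] ang 27.0 z 25.6 [183, 58, 32, 12, 161]
ctr [ 761.  -564.1] size [76.5 20.7] ang 48.5 z 22.5 [230, 61, 20, 14, 66]
ctr [ 590.8 -138.9] size [58.9 61.7] ang 16.5 z 25.7 [253, 176, 23, 20, 345]
ctr [566.4 -62.6] size [69.2 91.8] ang 62.1 z 30.7 [251, 197, 37, 23, 500]
ctr [773.8  62.2] size [46.3 76.9] ang 3.3 z 31.1 [166, 224, 22, 31, 367]
ctr [619.4  59.2] size [61.2 34.9] ang 38.2 z 24.4 [222, 240, 24, 18, 66]
ctr [878.5 255.5] size [  6.8 159. ] ang 11.9 z 24.1 [96, 272, 18, 70, 286]
ctr [854.4 375.6] size [ 2.5 39.6] ang 12.1 z 24.6 [91, 353, 7, 21, 87]
ctr [940.4 444.2] size [39.2 36.1] ang 11.4 z 16.5 [35, 379, 20, 20, 98]
```

View pics/s9c.png

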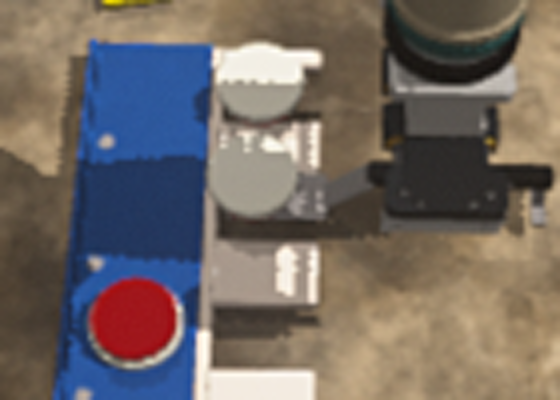

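The plate (250,175) is resting on the blade off-centre; the blade is at (300,195). Shifting left and lowering.

```bash
python3 -m crank '[[[-1,0,-0.005,0,0,0,0],[-1,0,-0.01,0,0,0,0],[-1,0,-0.01,0,0,0,0],[-1,0,-0.01,0.004,0,0,0],[-1,0,-0.01,0.009,0,0,0],[-1,0,-0.01,0.009,0,0,0],[-1,-0.025,-0.007,0.009,0,0,0],[-1,-0.027,-0.006,0.009,0,0,0]]]'
python3 - <<'E'
from h import *
s,P=snap("scene")
plates(s,P,zlo=.013,zhi=.035)
# board-frame contact: expected TCP for tip x=-41 in slot -45
T,o=tool();delta(.3939+.0442*.983,-.0839+.0442*.184,.037,.185)
cv2.imwrite("pics/s10c.png",cv2.resize(s["image"][165:265,200:340,::-1],(560,400),interpolation=cv2.INTER_CUBIC))
E
```

```text
time_s: 21.62
eef_pos: [0.4358, -0.0752, 0.0378]
orientation: [0.996, 0.092, -0.0, -0.0]
wrist_force: [-0.2, 0.5, -1.3]
width: 0.0136
ctr [ 628.4 -906.1] size [15.4 51.4] ang 86.4 z 27.2 [292, 5, 15, 7, 63]
ctr [ 512.9 -915.1] size [128.1  21.8] ang 15.1 z 26.9 [313, 8, 35, 8, 167]
ctr [ 892.4 -728.2] size [60.4 30.3] ang 32.0 z 24.5 [207, 24, 17, 12, 89]
ctr [ 903.3 -554.8] size [103.3  12.5] ang 26.1 z 25.4 [183, 59, 32, 10, 160]
ctr [ 762.2 -557.5] size [69.9 17.4] ang 46.1 z 22.5 [230, 64, 19, 11, 63]
ctr [ 591.  -139.1] size [61.3 59.6] ang 13.1 z 25.9 [253, 176, 23, 20, 345]
ctr [578.3 -54.5] size [59.1 59.7] ang 17.1 z 25.6 [251, 203, 23, 21, 384]
ctr [774.5  62.7] size [47.3 76.8] ang 6.0 z 31.1 [166, 224, 22, 31, 383]
ctr [621.4  58.6] size [60.7 35.9] ang 34.3 z 24.2 [222, 240, 24, 18, 69]
ctr [879.6 256.7] size [  4.4 161.5] ang 11.6 z 23.8 [96, 272, 18, 71, 281]
ctr [854.5 375.3] size [ 3.2 40.1] ang 12.8 z 23.9 [90, 352, 8, 22, 83]
ctr [938.  443.9] size [46. 36.] ang 11.9 z 16.8 [35, 379, 22, 20, 101]
shift [0.0004 0.0003 0.001 ] turn [ 0.0001 -0.001  -0.0007]
```

View pics/s10c.png

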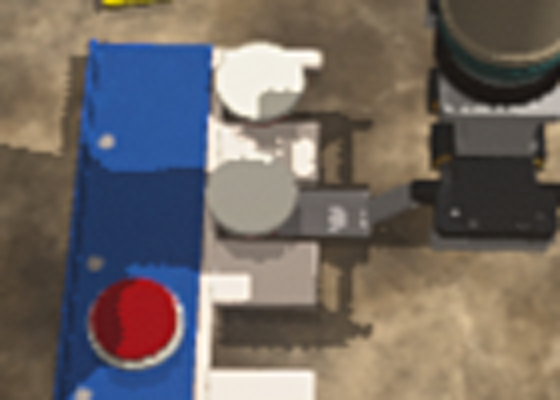

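Now centred to within ~5 mm, with the blade under it. Flip.

```bash
python3 -m crank '[[[-1,0,0.003,0,0,0,0],[-1,0,0.003,-0.006,0,0,0],[-1,0.001,0.003,-0.014,0,0,0],[-1,0.004,0.003,-0.024,0,0,0],[-1,0.01,0.003,-0.032,0,0,0],[-1,0.017,0.003,-0.038,0,0,0],[-1,0.025,0.003,-0.042,0,0,0]]]'
python3 -m crank '[[[-1,0.009,0,-0.003,0,0,0],[-1,0.018,0,-0.005,0,0,0],[-1,0.027,0,-0.005,0,0,0],[-1,0.035,0,-0.005,0,0,0],[-1,0.035,0,-0.005,0,0,0]]]'
python3 - <<'E'
from h import *
s,P=snap("scene")
plates(s,P,True);plates(s,P,zlo=.02,zhi=.028)
delta(.4105-.003,-.1723,.037,.185)
E
```

```text
time_s: 22.55
eef_pos: [0.4632, -0.0736, 0.0806]
orientation: [0.996, 0.093, 0.001, 0.0]
wrist_force: [-0.2, 0.6, -1.5]
width: 0.0143
time_s: 23.18
eef_pos: [0.4974, -0.0672, 0.0848]
orientation: [0.996, 0.093, 0.0, 0.0]
wrist_force: [-0.4, 0.3, -0.6]
width: 0.0137
ctr [646.7 -40.2] size [46.8 53.5] ang 27.1 z 31.9 [226, 203, 20, 18, 273]
ctr [629.1  50.6] size [53.  52.4] ang 20.6 z 32.0 [222, 235, 22, 20, 345]
ctr [ 512.8 -914.8] size [126.5  19.9] ang 15.3 z 23.8 [313, 10, 35, 5, 76]
ctr [ 591.2 -138.1] size [57.9 58.5] ang 32.3 z 25.6 [254, 176, 22, 20, 308]
ctr [759.7  69.5] size [72.7 29.1] ang 66.4 z 24.7 [167, 229, 20, 26, 70]
ctr [882.5 242.9] size [  3.1 131.6] ang 11.7 z 23.8 [100, 273, 13, 57, 94]
shift [-0.1071  0.0869  0.0477] turn [-0.0001 -0.0002  0.0006]
```

B flipped. Now slot -135.

```bash
python3 -m crank '[[[-1,-0.05,0,-0.02,0,0,0],[-1,-0.104,0,-0.02,0,0,0],[-1,-0.104,0.045,-0.01,0,0,0],[-1,-0.104,0.087,0,0,0,0],[-1,-0.104,0.087,0.03,0,0,0],[-1,-0.104,0.087,0.0475,0,0,0],[-1,-0.104,0.087,0.0475,0,0,0],[-1,-0.104,0.087,0.0475,0,0,0]]]'
python3 - <<'E'
from h import *
delta(.4104,-.1724,.037,.185)
s,P=snap("scene");plates(s,P,zlo=.02,zhi=.028);plates(s,P,True)
E
```

```text
time_s: 24.22
eef_pos: [0.4109, -0.1721, 0.038]
orientation: [0.996, 0.093, 0.001, 0.0]
wrist_force: [0.3, 0.1, 0.2]
width: 0.0138
shift [-0.0006  0.0002  0.001 ] turn [ 0.0007 -0.0016  0.0004]
ctr [ 590.9 -138.2] size [58.6 58.9] ang 41.6 z 25.9 [254, 176, 22, 20, 300]
ctr [644.1 -40.8] size [52.1 50.9] ang 15.7 z 32.0 [226, 203, 21, 18, 299]
ctr [628.5  49.4] size [50.2 53.1] ang 17.7 z 32.0 [223, 235, 21, 20, 341]
```

```bash
python3 -m crank '[[[-1,0.015,0,0.001,0,0,0],[-1,0.03,0,0.001,0,0,0],[-1,0.043,0,0.001,0,0,0],[-1,0.043,0,0.001,0,0,0]]]'
python3 -m crank '[[[-1,0,0,-0.006,0,0,0],[-1,0.001,0,-0.014,0,0,0],[-1,0.004,0,-0.024,0,0,0],[-1,0.01,0,-0.032,0,0,0],[-1,0.017,0,-0.038,0,0,0],[-1,0.025,0,-0.042,0,0,0]]]'
python3 -m crank '[[[-1,0.009,0,-0.003,0,0,0],[-1,0.018,0,-0.005,0,0,0],[-1,0.027,0,-0.005,0,0,0],[-1,0.035,0,-0.005,0,0,0],[-1,0.035,0,-0.005,0,0,0],[-1,-0.03,0,-0.03,0,0,0],[-1,-0.09,0,-0.05,0,0,0],[-1,-0.09,0,-0.05,0,0,0]]]'
python3 - <<'E'
from h import *
s,P=snap("scene","s11");plates(s,P,zlo=.02,zhi=.028);plates(s,P,True)
delta(.481,.3315,.12,.012)
cv2.imwrite("pics/s11c.png",cv2.resize(s["image"][165:305,200:340,::-1],(560,560),interpolation=cv2.INTER_CUBIC))
E
```

```text
time_s: 24.78
eef_pos: [0.4545, -0.1639, 0.0366]
orientation: [0.996, 0.093, 0.001, 0.0]
wrist_force: [0.2, -0.3, -1.7]
width: 0.0139
time_s: 25.52
eef_pos: [0.4782, -0.1594, 0.0791]
orientation: [0.996, 0.092, 0.001, 0.0]
wrist_force: [0.5, 0.1, -0.5]
width: 0.0136
time_s: 26.52
eef_pos: [0.3857, -0.1757, 0.1292]
orientation: [0.996, 0.091, 0.0, 0.0]
wrist_force: [1.5, 0.2, -1.1]
width: 0.0138
ctr [759.1  71.3] size [70.  28.7] ang 64.4 z 25.2 [167, 231, 21, 24, 71]
ctr [ 662.7 -126.8] size [52.3 54.1] ang 25.9 z 31.8 [228, 175, 20, 18, 272]
ctr [644.2 -41. ] size [52.4 53.3] ang 23.9 z 31.8 [226, 203, 21, 18, 303]
ctr [628.5  49.7] size [50.4 53.1] ang 16.7 z 32.0 [223, 235, 21, 20, 340]
shift [ 0.185 -0.482  0.009] turn [ 0.0009 -0.0014  0.1714]
```

View pics/s11c.png

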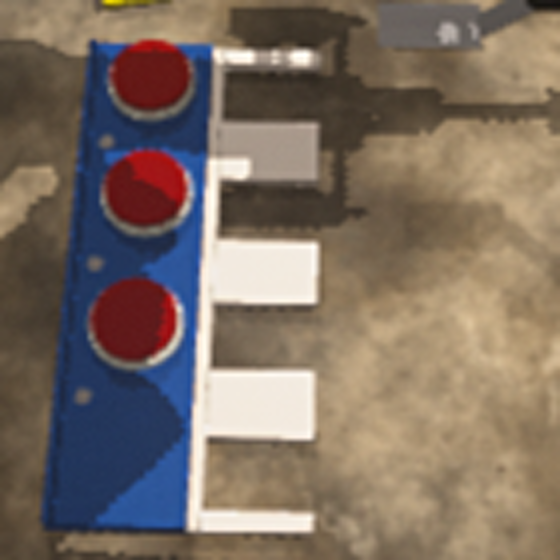

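All three are red side up on the ledge (150,78 / 147,190 / 136,325). Now the spatula goes back to the mat, aligned with it.

```bash
python3 -m crank '[[[-1,0.092,-0.24,0,0,0,0.16],[-1,0.092,-0.24,0,0,0,0.16],[-1,0.092,-0.24,0,0,0,0.16],[-1,0.092,-0.24,0,0,0,0.16],[-1,0.092,-0.24,0,0,0,0.16],[-1,0.184,-0.479,0.009,0,0,0.313],[-1,0.184,-0.479,0.009,0,0,0.313],[-1,0.184,-0.479,0.009,0,0,0.313]]]'
python3 -m crank '[[[-1,0,0,0,0,0,0],[-1,0,0,0,0,0,0],[-1,0,0,0,0,0,0]]]'
python3 - <<'E'
from h import *
delta(.480,.3285,.0375,-.13)
E
```

```text
time_s: 27.58
eef_pos: [0.4699, 0.26, 0.1216]
orientation: [0.998, -0.064, 0.001, 0.0]
wrist_force: [0.4, -0.9, -0.2]
width: 0.0137
time_s: 27.95
eef_pos: [0.4685, 0.2568, 0.1218]
orientation: [0.998, -0.065, 0.0, 0.0]
wrist_force: [-0.9, 0.5, -2.2]
width: 0.0136
shift [ 0.0021 -0.0727  0.0842] turn [ 0.0009 -0.0003  0.0005]
```

```bash
python3 -m crank '[[[-1,0.002,-0.04,0,0,0,0],[-1,0.002,-0.0727,0,0,0,0],[-1,0.002,-0.0727,0,0,0,0],[-1,0.002,-0.0727,0.04,0,0,0],[-1,0.002,-0.0727,0.07,0,0,0],[-1,0.002,-0.0727,0.08,0,0,0],[-1,0.002,-0.0727,0.084,0,0,0],[-1,0.002,-0.0727,0.084,0,0,0]]]'
python3 - <<'E'
from h import *
delta(.480,.3285,.0365,-.13)
E
```

```text
time_s: 28.95
eef_pos: [0.4807, 0.3301, 0.0389]
orientation: [0.998, -0.064, 0.001, -0.0]
wrist_force: [-0.3, 0.4, -0.7]
width: 0.0138
shift [-0.0005  0.0016  0.0024] turn [-0.0009 -0.0023  0.0017]
```

```bash
python3 -m crank '[[[-1,0,0,0.001,0,0,0],[-1,0,0,0.002,0,0,0],[-1,0,0,0.002,0,0,0]]]'
python3 -m crank '[[[-0.6,0,0,0,0,0,0],[0.2,0,0,0,0,0,0],[0.2,0,0,0,0,0,0],[0.2,0,0,-0.05,0,0,0],[0.2,0,0,-0.11,0,0,0],[0.2,0,0,-0.13,0,0,0],[0.2,0,0,-0.13,0,0,0]]]'
python3 - <<'E'
from h import *
snap("wrist","w12")
s,P=snap("scene");plates(s,P,True)
h=cv2.cvtColor(s["image"],cv2.COLOR_RGB2HSV)
delta(.628,.05,.16,.185)
E
```

```text
time_s: 29.32
eef_pos: [0.4804, 0.3305, 0.0367]
orientation: [0.998, -0.064, 0.001, -0.0]
wrist_force: [0.0, 0.9, 1.6]
width: 0.0136
time_s: 30.2
eef_pos: [0.4808, 0.3308, 0.1679]
orientation: [0.998, -0.064, 0.002, -0.001]
wrist_force: [-0.4, -0.1, -0.5]
width: 0.0565
ctr [ 663.3 -126.5] size [53.9 55. ] ang 25.1 z 31.7 [227, 175, 21, 17, 276]
ctr [643.9 -39.8] size [52.7 53.5] ang 26.7 z 31.9 [226, 203, 21, 18, 306]
ctr [629.6  50.4] size [52.6 51.9] ang 17.1 z 31.9 [222, 235, 22, 20, 347]
shift [0.1834 0.2586 0.0051] turn [ 0.0009  0.0007 -0.3127]
```

View pics/w12.png

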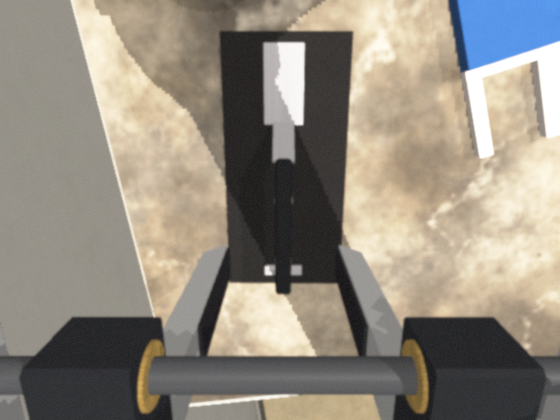

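The spatula lies flat inside the mat, pixels (285,45)–(283,290). Moving to the ledge plates, looking from above.

```bash
python3 -m crank '[[[0.5,0.17,0.259,0.005,0,0,-0.313],[0.5,0.17,0.259,0.005,0,0,-0.313],[0.5,0.17,0.259,0.005,0,0,-0.313],[0.5,0.17,0.259,0.005,0,0,-0.313],[0.5,0.17,0.259,0.005,0,0,-0.313],[0.5,0.17,0.259,0.005,0,0,-0.313],[0.5,0.17,0.259,0.005,0,0,-0.313],[0.5,0.17,0.259,0.005,0,0,-0.313]]]'
python3 - <<'E'
from h import *
s,P=snap("wrist","w13");plates(s,P,True)
delta(.628,.049,.037,.185)
E
```

```text
time_s: 31.3
eef_pos: [0.6143, 0.0532, 0.1604]
orientation: [0.996, 0.093, -0.0, -0.0]
wrist_force: [-0.7, -0.5, -0.5]
width: 0.0705
ctr [ 662.6 -125.9] size [53.5 54. ] ang 48.3 z 30.9 [472, 155, 69, 64, 3421]
ctr [628.3  49.3] size [53.6 52.5] ang 27.1 z 31.1 [257, 156, 65, 64, 3229]
ctr [644.4 -41.3] size [53.7 52.7] ang 75.2 z 31.0 [368, 157, 66, 64, 3265]
shift [0.0125 0.0068 0.1237] turn [-0.0005  0.0002  0.0023]
```

```bash
python3 -m crank '[[[0.5,0.0125,0.0055,0.05,0,0,0.002],[0.5,0.0125,0.0055,0.1,0,0,0.002],[0.5,0.0125,0.0055,0.1235,0,0,0.002],[0.5,0.0125,0.0055,0.1235,0,0,0.002],[-0.2,0.0125,0.0055,0.1235,0,0,0.002],[-0.2,0.0125,0.0055,0.1235,0,0,0.002],[-0.2,0.0125,0.0055,0.1235,0,0,0.002],[-0.2,0.0125,0.0055,0.1235,0,0,0.002]]]'
python3 - <<'E'
from h import *
delta(.4815,-.3202,.0965,.185)
E
```

```text
time_s: 32.35
eef_pos: [0.6292, 0.0489, 0.0386]
orientation: [0.996, 0.091, 0.001, -0.0]
wrist_force: [-0.8, 1.2, 3.0]
width: 0.0591
shift [-0.2124  0.336  -0.0584] turn [-0.0001 -0.0023 -0.0018]
```

```bash
python3 -m crank '[[[-0.2,0,0,-0.058,0,0,0],[-0.2,-0.05,0.08,-0.058,0,0,0],[-0.2,-0.212,0.336,-0.058,0,0,0],[-0.2,-0.212,0.336,-0.058,0,0,0],[-0.2,-0.212,0.336,-0.058,0,0,0],[-0.2,-0.212,0.336,-0.058,0,0,0],[-0.2,-0.212,0.336,-0.058,0,0,0],[-0.2,-0.212,0.336,-0.058,0,0,0]]]'
python3 -m crank '[[[-0.2,0,0,0,0,0,0],[-0.2,0,0,0,0,0,0],[-0.2,0,0,0,0,0,0]]]'
python3 - <<'E'
from h import *
delta(.482,-.3202,.0325,.185)
E
```

```text
time_s: 33.35
eef_pos: [0.4802, -0.3237, 0.0956]
orientation: [0.996, 0.09, 0.0, 0.001]
wrist_force: [1.2, 0.8, -0.7]
width: 0.0592
time_s: 33.72
eef_pos: [0.4823, -0.3186, 0.0956]
orientation: [0.996, 0.093, 0.001, -0.0]
wrist_force: [0.3, 0.0, -0.5]
width: 0.0594
shift [-0.0007  0.0015  0.0631] turn [-0.0005 -0.0011  0.0005]
```

```bash
python3 -m crank '[[[-0.2,-0.0005,0.001,0.03,0,0,0],[-0.2,-0.0005,0.001,0.055,0,0,0],[-0.2,-0.0005,0.001,0.063,0,0,0],[-0.2,-0.0005,0.001,0.0635,0,0,0],[-0.2,-0.0005,0.001,0.0635,0,0,0],[0.4,-0.0005,0.001,0.0635,0,0,0],[0.4,-0.0005,0.001,0.0635,0,0,0],[0.4,-0.0005,0.001,0.0635,0,0,0]]]'
python3 -m crank '[[[0.4,0,0,-0.06,0,0,0],[0.4,0,0,-0.12,0,0,0],[0.4,0,0,-0.13,0,0,0],[0.4,0,0,-0.13,0,0,0],[0.4,0,0,-0.13,0,0,0]]]'
python3 - <<'E'
from h import *
s,P=snap("wrist","w14");plates(s,P,True);plates(s,P,zlo=.007,zhi=.012)
delta(.6445,-.041,.16,.185)
E
```

```text
time_s: 34.72
eef_pos: [0.4814, -0.3216, 0.0322]
orientation: [0.996, 0.091, 0.001, 0.0]
wrist_force: [-0.1, -0.4, 0.4]
width: 0.0658
time_s: 35.35
eef_pos: [0.4801, -0.3206, 0.1601]
orientation: [0.996, 0.091, -0.001, -0.001]
wrist_force: [0.1, -1.1, -0.0]
width: 0.0656
ctr [ 480.7 -321.6] size [53.6 51.9] ang 9.7 z 25.0 [252, 170, 62, 62, 3018]
ctr [568.7 -97.3] size [58.  45.2] ang 10.0 z 10.1 [0, 0, 60, 80, 4154]
ctr [ 582.  -169.9] size [57.3 12.9] ang 10.8 z 10.0 [105, 0, 26, 80, 1288]
ctr [ 481.4 -320.9] size [94.8 94.4] ang 9.5 z 10.1 [229, 142, 107, 104, 4688]
shift [ 0.2125 -0.245   0.0003] turn [-0.003   0.0016 -0.0018]
```

First plate is within 1 mm of the base centre. Next is B.

```bash
python3 -m crank '[[[0.5,0.212,-0.245,0,0,0,0],[0.5,0.212,-0.245,0,0,0,0],[0.5,0.212,-0.245,0,0,0,0],[0.5,0.212,-0.245,0,0,0,0],[0.5,0.212,-0.245,0,0,0,0],[0.5,0.212,-0.245,0,0,0,0],[0.5,0.212,-0.245,0,0,0,0],[0.5,0.212,-0.245,0,0,0,0]]]'
python3 - <<'E'
from h import *
s,P=snap("wrist");plates(s,P,True)
delta(.6445,-.0413,.0375,.185)
E
```

```text
time_s: 36.4
eef_pos: [0.644, -0.0434, 0.1615]
orientation: [0.996, 0.091, -0.001, 0.0]
wrist_force: [-0.1, -1.0, -0.0]
width: 0.0708
ctr [ 663.  -126.4] size [53.3 52.5] ang 56.4 z 31.0 [351, 168, 65, 63, 3158]
ctr [644.5 -41.8] size [53.6 51.9] ang 9.3 z 31.1 [248, 171, 63, 62, 3110]
shift [ 0.0009 -0.0023  0.1243] turn [ 0.0004  0.0004 -0.0036]
```

```bash
python3 -m crank '[[[0.5,0.0005,-0.0015,0.05,0,0,0],[0.5,0.0005,-0.0015,0.1,0,0,0],[0.5,0.0005,-0.0015,0.1235,0,0,0],[0.5,0.0005,-0.0015,0.1235,0,0,0],[-0.2,0.0005,-0.0015,0.1235,0,0,0],[-0.2,0.0005,-0.0015,0.1235,0,0,0],[-0.2,0.0005,-0.0015,0.1235,0,0,0],[-0.2,0.0005,-0.0015,0.1235,0,0,0]]]'
python3 - <<'E'
from h import *
T,o=tool();print(T[:3,3])
delta(.4812,-.3213,.1115,.185)
E
```

```text
time_s: 37.45
eef_pos: [0.6465, -0.0409, 0.0405]
orientation: [0.996, 0.092, 0.002, 0.001]
wrist_force: [0.2, -1.4, 6.1]
width: 0.0589
[ 0.64647122 -0.04089995  0.04046232]
shift [-0.2134  0.2457 -0.0714] turn [ 0.0019 -0.0037 -0.0015]
```

```bash
python3 -m crank '[[[-0.2,0,0,-0.071,0,0,0],[-0.2,-0.05,0.06,-0.071,0,0,0],[-0.2,-0.213,0.2457,-0.071,0,0,0],[-0.2,-0.213,0.2457,-0.071,0,0,0],[-0.2,-0.213,0.2457,-0.071,0,0,0],[-0.2,-0.213,0.2457,-0.071,0,0,0],[-0.2,-0.213,0.2457,-0.071,0,0,0],[-0.2,-0.213,0.2457,-0.071,0,0,0]]]'
python3 -m crank '[[[-0.2,0,0,0,0,0,0],[-0.2,0,0,0,0,0,0],[-0.2,0,0,0,0,0,0],[-0.2,0,0,0,0,0,0]]]'
python3 - <<'E'
from h import *
delta(.4812,-.3213,.0485,.185)
s,P=snap("wrist","w15")
plates(s,P,True,zlo=.02,zhi=.12)
T,o=tool();print(T[:3,3])
E
```

```text
time_s: 38.45
eef_pos: [0.4805, -0.3209, 0.1095]
orientation: [0.996, 0.091, 0.001, -0.0]
wrist_force: [-0.2, -0.4, -0.3]
width: 0.0589
time_s: 38.95
eef_pos: [0.4811, -0.3202, 0.1096]
orientation: [0.996, 0.092, 0.001, 0.0]
wrist_force: [0.0, 0.0, -0.6]
width: 0.0594
shift [-0.0001  0.0011  0.0611] turn [ 0.0001 -0.001  -0.0007]
ctr [ 494.2 -319.2] size [26.3 52.3] ang 10.4 z 25.0 [246, 185, 74, 38, 1637]
ctr [ 479.1 -321.8] size [54.9 52.8] ang 16.3 z 100.1 [232, 220, 102, 99, 7914]
[ 0.48093337 -0.3203728   0.10957311]
```

```bash
python3 -m crank '[[[-0.2,0.0017,0,0.03,0,0,0],[-0.2,0.0017,0,0.05,0,0,0],[-0.2,0.0017,0,0.058,0,0,0],[-0.2,0.0017,0,0.06,0,0,0],[-0.2,0.0017,0,0.06,0,0,0]]]'
python3 - <<'E'
from h import *
delta(.4812,-.3213,.0495,.185)
E
```

```text
time_s: 39.62
eef_pos: [0.4829, -0.3209, 0.0502]
orientation: [0.996, 0.092, 0.001, 0.001]
wrist_force: [0.9, -0.8, -1.4]
width: 0.0591
shift [-0.0017  0.0001  0.0007] turn [ 0.0013 -0.0019 -0.0017]
```

```bash
python3 -m crank '[[[-0.2,0,0,0.001,0,0,0],[-0.2,0,0,0.001,0,0,0],[0.4,0,0,0.001,0,0,0],[0.4,0,0,0.001,0,0,0],[0.4,0,0,0.001,0,0,0],[0.4,0,0,-0.05,0,0,0],[0.4,0,0,-0.11,0,0,0],[0.4,0,0,-0.11,0,0,0]]]'
python3 -m crank '[[[0.4,0,0,0,0,0,0],[0.4,0,0,0,0,0,0],[0.4,0,0,0,0,0,0]]]'
python3 - <<'E'
from h import *
s,P=snap("wrist");plates(s,P,True,zhi=.08)
delta(.663,-.1263,.16,.185)
E
```

```text
time_s: 40.62
eef_pos: [0.485, -0.3227, 0.1647]
orientation: [0.996, 0.092, 0.004, 0.004]
wrist_force: [-0.2, -0.2, -0.6]
width: 0.0659
time_s: 41.0
eef_pos: [0.4816, -0.3199, 0.158]
orientation: [0.996, 0.092, -0.001, -0.001]
wrist_force: [0.5, 0.2, -0.6]
width: 0.066
ctr [ 480.3 -320.5] size [53.4 52.4] ang 12.5 z 40.1 [249, 177, 66, 64, 3332]
shift [ 0.2135 -0.1575 -0.0016] turn [-0.0018  0.0006 -0.0017]
```

Pile of two: the second is at (480.3,-320.5), about 1 mm from the first. Now A.

```bash
python3 -m crank '[[[0.5,0.2135,-0.1575,0,0,0,0],[0.5,0.2135,-0.1575,0,0,0,0],[0.5,0.2135,-0.1575,0,0,0,0],[0.5,0.2135,-0.1575,0,0,0,0],[0.5,0.2135,-0.1575,0,0,0,0],[0.5,0.2135,-0.1575,0,0,0,0],[0.5,0.2135,-0.1575,0,0,0,0],[0.5,0.2135,-0.1575,0,0,0,0]]]'
python3 - <<'E'
from h import *
s,P=snap("wrist");plates(s,P,True)
delta(.663,-.1263,.0365,.185)
E
```

```text
time_s: 42.05
eef_pos: [0.6625, -0.1283, 0.1599]
orientation: [0.996, 0.091, 0.0, 0.0]
wrist_force: [0.2, 0.1, 0.3]
width: 0.0706
ctr [ 662.4 -126.6] size [54. 52.] ang 11.5 z 31.0 [248, 172, 63, 63, 3139]
shift [ 0.0006 -0.0018  0.1235] turn [ 0.0004 -0.0008 -0.0037]
```

```bash
python3 -m crank '[[[0.5,-0.0005,-0.0015,0.05,0,0,0],[0.5,-0.0005,-0.0015,0.1,0,0,0],[0.5,-0.0005,-0.0015,0.1235,0,0,0],[0.5,-0.0005,-0.0015,0.1235,0,0,0],[-0.2,-0.0005,-0.0015,0.1235,0,0,0],[-0.2,-0.0005,-0.0015,0.1235,0,0,0],[-0.2,-0.0005,-0.0015,0.1235,0,0,0],[-0.2,-0.0005,-0.0015,0.1235,0,0,0]]]'
python3 - <<'E'
from h import *
delta(.4812,-.3213,.1265,.185)
E
```

```text
time_s: 43.1
eef_pos: [0.663, -0.1256, 0.0368]
orientation: [0.996, 0.092, 0.001, 0.0]
wrist_force: [-0.8, -1.1, 2.6]
width: 0.0593
shift [-0.2143  0.1593 -0.0898] turn [ 0.001  -0.0015 -0.0015]
```

```bash
python3 -m crank '[[[-0.2,0,0,-0.05,0,0,0],[-0.2,-0.02,0.015,-0.089,0,0,0],[-0.2,-0.214,0.159,-0.089,0,0,0],[-0.2,-0.214,0.159,-0.089,0,0,0],[-0.2,-0.214,0.159,-0.089,0,0,0],[-0.2,-0.214,0.159,-0.089,0,0,0],[-0.2,-0.214,0.159,-0.089,0,0,0],[-0.2,-0.214,0.159,-0.089,0,0,0]]]'
python3 -m crank '[[[-0.2,0,0,0,0,0,0],[-0.2,0,0,0,0,0,0],[-0.2,0,0,0,0,0,0]]]'
python3 - <<'E'
from h import *
s,P=snap("wrist")
plates(s,P,True,zlo=.02,zhi=.15)
T,o=tool();print(T[:3,3])
E
```

```text
time_s: 44.1
eef_pos: [0.4817, -0.3203, 0.1251]
orientation: [0.996, 0.091, 0.001, -0.0]
wrist_force: [-0.1, 0.5, 0.5]
width: 0.059
time_s: 44.48
eef_pos: [0.4819, -0.3199, 0.125]
orientation: [0.996, 0.092, 0.001, -0.0]
wrist_force: [0.3, -0.1, 0.2]
width: 0.0594
ctr [ 494.6 -317.6] size [24.4 51.5] ang 11.6 z 40.0 [245, 187, 73, 35, 1415]
ctr [ 481.4 -321.3] size [54.9 53.7] ang 28.5 z 119.2 [230, 220, 106, 100, 8257]
[ 0.48180242 -0.32009038  0.125005  ]
```

```bash
python3 -m crank '[[[-0.2,-0.0008,0,0.03,0,0,0],[-0.2,-0.0008,0,0.055,0,0,0],[-0.2,-0.0008,0,0.062,0,0,0],[-0.2,-0.0008,0,0.064,0,0,0],[-0.2,-0.0008,0,0.0645,0,0,0],[-0.2,-0.0008,0,0.0645,0,0,0]]]'
python3 - <<'E'
from h import *
delta(.481,-.3210,.0605,.185)
E
```

```text
time_s: 45.28
eef_pos: [0.4811, -0.3212, 0.0614]
orientation: [0.996, 0.092, 0.001, 0.001]
wrist_force: [0.4, -0.9, -0.0]
width: 0.0594
shift [-0.0001 -0.0002  0.0009] turn [ 0.0015 -0.002  -0.0017]
```

```bash
python3 -m crank '[[[-0.2,0,0,0.001,0,0,0],[-0.2,0,0,0.001,0,0,0],[0.4,0,0,0.001,0,0,0],[0.4,0,0,0.001,0,0,0],[0.4,0,0,0.001,0,0,0],[0.4,0,0,-0.05,0,0,0],[0.4,0,0,-0.1,0,0,0],[0.4,0,0,-0.1,0,0,0]]]'
python3 -m crank '[[[0.4,0,0,0,0,0,0],[0.4,0,0,0,0,0,0],[0.4,0,0,0,0,0,0]]]'
python3 - <<'E'
from h import *
s,P=snap("wrist");plates(s,P,True,zhi=.08)
E
python3 -m crank '[[[0.4,-0.1,0,-0.1,0,0,0],[0.4,-0.1,0,-0.1,0,0,0],[0.4,-0.1,0,-0.1,0,0,0],[0.4,-0.1,0,-0.1,0,0,0]]]'
python3 - <<'E'
from h import *
s,P=snap("wrist","w16");plates(s,P,True,zhi=.08)
s2,P2=snap("side","side16")
snap("scene","s16")
cv2.imwrite("pics/f16.png",np.hstack([cv2.resize(s["image"][:,:,::-1],(400,300)),cv2.resize(s2["image"][160:385,160:460,::-1],(400,300))]))
E
```

```text
time_s: 46.28
eef_pos: [0.4828, -0.3227, 0.1648]
orientation: [0.996, 0.092, 0.004, 0.003]
wrist_force: [0.6, -0.3, 0.7]
width: 0.0657
time_s: 46.65
eef_pos: [0.4799, -0.3203, 0.1591]
orientation: [0.996, 0.091, -0.0, -0.001]
wrist_force: [0.1, 1.1, -0.1]
width: 0.0658
ctr [ 476.  -323.9] size [64.8 52.9] ang 35.3 z 55.0 [247, 178, 70, 69, 3701]
time_s: 47.2
eef_pos: [0.3822, -0.3393, 0.2606]
orientation: [0.996, 0.091, 0.001, 0.0]
wrist_force: [-0.6, 0.4, -0.3]
width: 0.0658
ctr [ 480.  -320.3] size [51.8 51.7] ang 10.8 z 55.1 [253, 53, 55, 58, 2534]
```

View pics/f16.png

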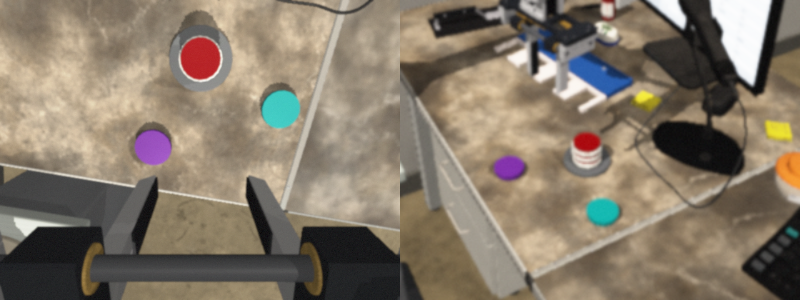

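View pics/s16.png

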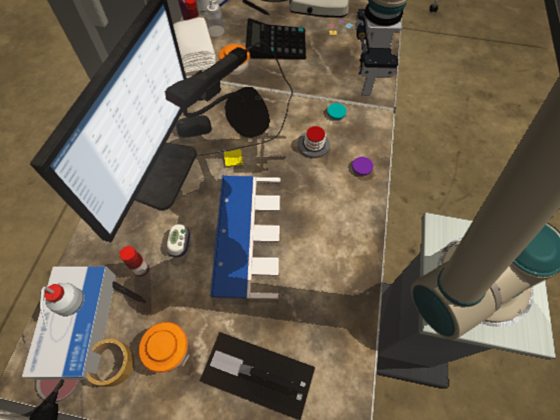

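The pile of three stands square and red side up in the middle of the base (scene 316,138). The spatula is on its mat (255,370), the jar and timer are untouched, and the robot is clear. Handing in.

```bash
python3 -c "
from workcell import ctrl
print(ctrl.job_done(), ctrl.get_obs()['time_s'])"
```

```text
the job is handed in; nothing more can be done
the job is handed in; nothing more can be done
```

The job is handed in. All three plates present were turned red side up with the spatula at the board's slots, then stacked on the base. No verdict came back. The last move ended at 47 s of the 210 s allowed, and the largest force I read after a move was about 6 N.

- **Knock:** the second plate was knocked about 13 mm sideways on the board before its flip. I lifted it flat on the blade, moved it back to within about 5 mm of the slot centre, and flipped it from there.
- **Spatula:** it went back flat on its mat before stacking, and the wrist picture showed it lying inside the mat.
- **Pile:** the last wrist view put the top plate at (480.0, -320.3) mm and 55 mm high. The base centre is at about (481.4, -320.9), so the pile is within about 1.5 mm of the middle. The other two plates measured within about 1.3 mm of that point.
- **Disagreement:** one reading just after I released the third plate gave (476, -324) with an oddly large outline. The next reading, from further back, was clean, and the two final pictures showed the pile straight.
- **Left alone:** the jar, the timer and the purple and turquoise look-alikes were not touched.

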